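Load the last tested board and unclip the cassette

TASK

The circuit board standing in the test stand has passed: take it out and slide it fully home into the empty slot of the board cassette, which stays clipped on its dock meanwhile. Then pinch the cassette's two orange side catches together and lift the cassette, with all four boards, straight up off the dock by about a hand's breadth (8 cm). Finish while holding it there level and still, by its squeezed catches, and leave the other things on the bench as they are.

Things in the scene. Friction and masses are not known exactly. Their poses are not given: they have to be found in the camera images.
- board_new: the board to load: upright circuit board in a white edge frame, 5 mm thick (its x), 40 mm wide (its y), 76 mm tall, about 40 g; origin: centre of its lower edge, z up. It stands in the slot of the test stand, its lowest 20 mm inside; grip it across its 40 mm width by the upper side edges
- stand: white test stand fixed to the bench, 110 x 90 x 28 mm case with a blue socket (30 x 60 mm, top 50 mm above the bench); the socket's slot is 6.6 x 42 mm, its floor 30 mm up. Origin: centre of the underside; the slot's width (board width) runs along y
- dock: dock fixed to the bench: 120 x 90 x 8 mm bare aluminium plate, with an aluminium deck 72 x 46 mm on a narrower neck; deck top 33 mm above the bench. Origin: centre of the underside on the bench; the cassette sits squarely on the deck, with axes parallel to the dock's
- cassette: dark grey open-topped cassette, about 0.25 kg empty, 84 mm long (x), 48 mm wide (y) without catches. Origin: centre of the underside of its floor, 33 mm above the bench when docked; z up. Feet reach 20 mm lower and straddle the deck. Side walls end 44 mm above the origin. Unless the catches are pinched, their hooks under the deck's edges hold it down (1.5 mm of play)
- slot_free (a point): centre of the floor of the empty slot (4 mm above the cassette's origin, at its x = -10 mm): where the origin of the new board must come, its upper edge then 80 mm above the cassette's origin. Slots at x = -30, -10, 10, 30 mm hold boards across the cassette (width along y) in grooves 6.4 mm wide, 42 mm between groove bottoms, lead-in chamfers 3 mm a side in x, 2 mm in y
- catch_left (a joint): orange rocker catch in the middle of the cassette's +y side; 0 = at rest, hook under the dock's deck; grows to 0.18 rad when its upper part is pinched inward; the hook is clear of the deck from about 0.11. Spring: 4 N to start, 9 N to pinch fully at the upper part
- catch_right (a joint): the same catch on the -y side, growing likewise as it is pinched inward
- catch_left_pad (a point): middle of the left catch's finger pad, 26 mm wide (x), 20 to 48 mm above the cassette's origin. At rest the pads flare outward, 67 mm over their top edges; pinched fully they are upright, 56 mm over their outer faces. Pivot 18 mm above the cassette's origin, hook arm below: press above the pivot and do not reach down past it. Grip both pads across y, from above
- catch_right_pad (a point): the same point of the right catch's pad
- board_a: board already in the cassette, slot x = -30 mm: upright circuit board in a white edge frame, 5 mm thick (its x), 40 mm wide (its y), 76 mm tall, about 40 g; origin: centre of its lower edge, z up.
- board_b: board already in the cassette, slot x = 10 mm: upright circuit board in a white edge frame, 5 mm thick (its x), 40 mm wide (its y), 76 mm tall, about 40 g; origin: centre of its lower edge, z up.
- board_c: board already in the cassette, slot x = 30 mm: upright circuit board in a white edge frame, 5 mm thick (its x), 40 mm wide (its y), 76 mm tall, about 40 g; origin: centre of its lower edge, z up.
- hub: bystander: brass hub, 42 mm across, 32 mm tall, standing on the bench; origin: centre of the underside
- screwdriver: bystander: screwdriver with a red handle, 190 mm long, lying along its x; origin: under its middle
- spray: bystander: blue spray can, 52 mm across, 150 mm tall; origin: centre of the underside
Mind the look-alikes: they are no part of the job. What is shaped like the board_new but yellow is not meant. What is shaped like the board_c but red is not meant.

How it is judged:
By the outcome, as a careful person would: the job done as asked, in the order asked, and still so for the second after the job is handed in, while the arm keeps its last pose, push and grip.
It also fails if it takes over 48 s, if anything falls off the work surface, if the arm or the gripper's body presses on something with over 40 N, if the wrist force passes 120 N, or if a joint passes its speed limit or range.

ROBOT

A 6-joint arm with a two-finger parallel gripper is mounted at the origin on the work surface. World frame = base frame: x ahead of the robot, y to its left, z up, the work surface at z = 0. Lengths are in mm, angles in rad, forces in N, time in s.
With the tool pointing down it reaches from about 200 to 875 mm from the base axis. Payload 3.4 kg.
Tool frame: the origin (TCP) lies at the very end of the fingers, on their centre line; the grasp point (between the pads) lies 19 mm behind it (grasp_offset is the distance from the TCP to the grasp point, in mm); z points along the fingers, y is the direction in which the jaws open and shut (so a half turn about z gives the same grasp; the last joint's range is limited). The gripper opens to 94 mm and grips with 3 to 60 N. Pads are 16 mm wide; open, the fingers measure 119 mm over their backs; the gripper's body (75 mm by 177 mm) begins 78 mm behind the grasp point.
Start: joints at [-1.405, 0.276, 1.505, -0, 1.361, -0.121], TCP at [162.657, -551.551, 205.493] pointing down, gripper open.
Joint ranges: [-2.89, 2.89], [-0.75, 2.08], [0.22, 2.7], [-1.18, 4.32], [0.11, 2.71], [-2.7, 2.7]. Speed limits (rad/s): [2.57, 2.57, 3.14, 3.14, 3.14, 3.14].

INTERFACE

Orientations are given as a unit quaternion [x, y, z, w].
In Python, from rig import * gives the robot as it stands. The module is installed in compiled form; this text tells all that it offers.
- The arm moves only by the tool move_arm, never from a script. Its argument "commands" is a list that holds one entry, the list of rows, each a list of 7 numbers: the opening, from 0 (shut) to 1 (fully open), then the shift along the tool's x, y, z in m, then the turn, a rotation vector about the tool's x, y, z in rad. A call has 1 to 5 rows; each row is the pose to reach, as a shift and turn from the pose commanded when the call began, along the tool's axes at that moment; what a row does not reach only later rows make up. A row lasts 1/8 s, in which the tool goes at most 62.5 mm and 10.7 degrees, less where a joint would pass 70% of its speed; a pose out of reach is approached as far as the arm can. A call with a gripper value outside its range is refused whole. The fingers move at their own pace and stop on an object; the grip force is fixed at half the most. Time passes only in rows, so rows that repeat a pose let the fingers close. It gives the time, the measured TCP pose, the force and the opening at its end, in the units of the state.
- get_state(): the state, without advancing time (a new reading comes with each control period).
- snapshot(name): name is "scene" or "top" or "wrist"; returns the picture (384x512x3 uint8, red, green, blue); there is no depth.
- camera_model(name): a dict with "intrinsics" (3x3 intrinsics, pixels), "dist_coeffs" ([k1, k2, p1, p2, k3] as OpenCV has them; the pictures are not rectified), "cam_to_world" (4x4, takes a point from camera to world coordinates). Camera axes: x right, y up, looking along -z (the intrinsics and any distortion apply to the point x, -y, -z); pixel columns grow to the right and rows downward; lengths in mm; the calibration is good to about 2 mm. A picture is of the moment at which its call begins: read the wrist's pose just before it. camera_model takes no time and is no camera call; for the wrist camera it gives the pose at the moment of the call.
- sign_off(): hands the job in, once; it reports no verdict.
Trained networks look in the newest picture that a camera, given by its name, has taken for a name from the list of things; names that differ only in an ending like _2 or _b are one class to them, and where a whole thing is asked for, a point or a joint stands for the part that bears it (a point fixed in the world has none). Each returns a list of dicts, best first, with "conf" (0 to 1); they miss things now and then, are a little off and sometimes report something else, mostly with a low value. They report only what shows in the picture. A call takes as long as a camera call. They do not tell look-alikes from the thing itself.
- cut_out(target, camera): "region" (384x512 bool, what is visible of it) and "pixel" ([row, column] in pixels, amid what is visible of it).
- spot_point(target, camera): "pixel" ([row, column] in pixels: a listed point, or the origin of a listed thing).
The state is a dict: "time_s": time; "q": joint angles; "qd": joint speeds; "joint_torque": joint torques, N m; "tcp_pos": TCP position; "orientation": TCP orientation; "wrist_force": force on the tool from outside, world axes, zero at the start; "ft_torque": the same for the moment, N m; "finger_gap": finger opening in mm.
Only numpy, scipy, OpenCV 4.12 (cv2) and the standard library are available. Lean on these libraries where they do the work, as an engineer would, in place of code of your own. Each camera call takes 0.05 s, during which the arm holds its last target. There are 200 camera calls.

## Working session

There is one attempt and no reset: what is moved stays moved. The work goes in short steps, Python scripts to look and compute and a tool call to move; the robot and the scene stay as the last step left them, time stands still between calls to the robot, and variables do not carry over. Pictures are saved under pics/ and viewed, about 8 in all and at most 12, crops included, and the job is handed in when it is done.

Besides the shell and the picture viewer there is one more tool, called after "Call:" as a command line: name --argument value ..., lists and objects as JSON in quotes. move_arm: Moves the arm, as the interface text tells. Its arguments: {"type":"object","properties":{"commands":{"type":"array"}},"required":["commands"]}

```bash
mkdir -p pics
cat > h.py <<'E'
from rig import *
import numpy as np, cv2
def ray(cam,px,M=None):
    m=M or camera_model(cam);K=np.array(m["intrinsics"],float);d=np.array(m["dist_coeffs"],float)
    u=cv2.undistortPoints(np.array([[[px[1],px[0]]]],float),K,d)[0,0]
    T=np.array(m["cam_to_world"]);v=T[:3,:3]@np.array([u[0],-u[1],-1]);return T[:3,3],v
def at_z(cam,px,z,M=None):
    o,v=ray(cam,px,M);return o+v*(z-o[2])/v[2]
def proj(cam,P,M=None):
    m=M or camera_model(cam);T=np.array(m["cam_to_world"]);c=(np.atleast_2d(P)-T[:3,3])@T[:3,:3]
    c=c*[1,-1,-1];p=cv2.projectPoints(c.reshape(-1,1,3),np.zeros(3),np.zeros(3),np.array(m["intrinsics"],float),np.array(m["dist_coeffs"],float))[0][:,0]
    return p[:,::-1]
def tri(a,b):
    (o1,v1),(o2,v2)=a,b
    A=np.stack([v1,-v2],1);s=np.linalg.lstsq(A,o2-o1,rcond=None)[0]
    p,q=o1+s[0]*v1,o2+s[1]*v2;return (p+q)/2,np.linalg.norm(p-q)
def save(n,im):cv2.imwrite("pics/"+n+".png",cv2.cvtColor(im,cv2.COLOR_RGB2BGR))
E
python3 - <<'E'
from h import *
s=snapshot("scene");t=snapshot("top");save("both",np.concatenate([s,t],0)[:, :]);save("s",s);save("t",t)
big=np.concatenate([s,t],1);save("both",cv2.resize(big,(800,300),interpolation=cv2.INTER_AREA))
np.set_printoptions(precision=1,suppress=True)
for c in("scene","top"):
  print(c,np.array(camera_model(c)["cam_to_world"])[:3,3])
  for n in("board_new","stand","dock","cassette","slot_free","catch_left_pad","catch_right_pad","hub","spray","screwdriver"):
    print(n,[(np.round(r["pixel"],1).tolist(),round(r["conf"],2)) for r in spot_point(n,c)])
print(get_state())
E
```

```text
scene [1094.2  -75.   790.4]
board_new [([175.7, 330.5], 0.82), ([220.1, 352.3], 0.51)]
stand [([179.4, 324.9], 0.87)]
dock [([182.0, 190.3], 0.72)]
cassette [([168.6, 188.8], 0.64)]
slot_free [([162.6, 189.8], 0.92)]
catch_left_pad [([162.6, 196.0], 0.54)]
catch_right_pad []
hub [([178.9, 264.0], 0.58)]
spray [([272.2, 275.4], 0.66), ([176.1, 182.0], 0.16)]
screwdriver [([137.9, 243.6], 0.78)]
top [448.6 -40.6 876.3]
board_new [([179.2, 155.8], 0.74), ([228.9, 169.0], 0.58)]
stand [([236.5, 168.8], 0.71), ([237.5, 342.6], 0.52)]
dock [([240.1, 338.0], 0.91)]
cassette [([236.7, 345.6], 0.72)]
slot_free [([241.5, 342.9], 0.86)]
catch_left_pad [([231.1, 330.1], 0.61)]
catch_right_pad [([238.9, 362.9], 0.51)]
hub [([235.1, 247.6], 0.55), ([231.1, 343.6], 0.4)]
spray [([122.4, 238.8], 0.78), ([236.0, 172.5], 0.4)]
screwdriver [([304.0, 277.0], 0.66), ([240.2, 363.4], 0.53)]
{'time_s': 1.1, 'q': array([-1.4,  0.3,  1.5, -0. ,  1.4, -0.1]), 'qd': array([ 0.,  0., -0., -0., -0.,  0.]), 'joint_torque': array([ -0. , -40.4, -23.8,   0.1,   0. ,  -0. ]), 'tcp_pos': array([ 162.6, -551.6,  205.5]), 'orientation': array([ 1. ,  0.1, -0. ,  0. ]), 'wrist_force': array([0.1, 0.1, 0.4]), 'ft_torque': array([-0. ,  0.1, -0. ]), 'finger_gap': 93.63296376606898}
```

Run:
```python
import cv2,numpy as np
s=cv2.imread("pics/s.png")[110:300,140:400];t=cv2.imread("pics/t.png")[110:320,120:400]
s=cv2.resize(s,(390*2,570),interpolation=3);t=cv2.resize(t,(780,585),interpolation=3)
cv2.imwrite("pics/sc.png",s);cv2.imwrite("pics/tc.png",t)
```

```text
(no output)
```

View pics/sc.png

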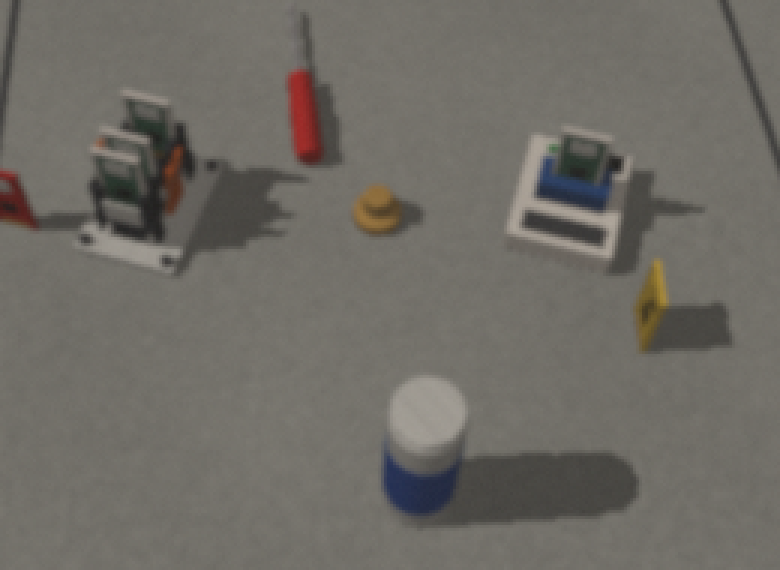

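View pics/tc.png

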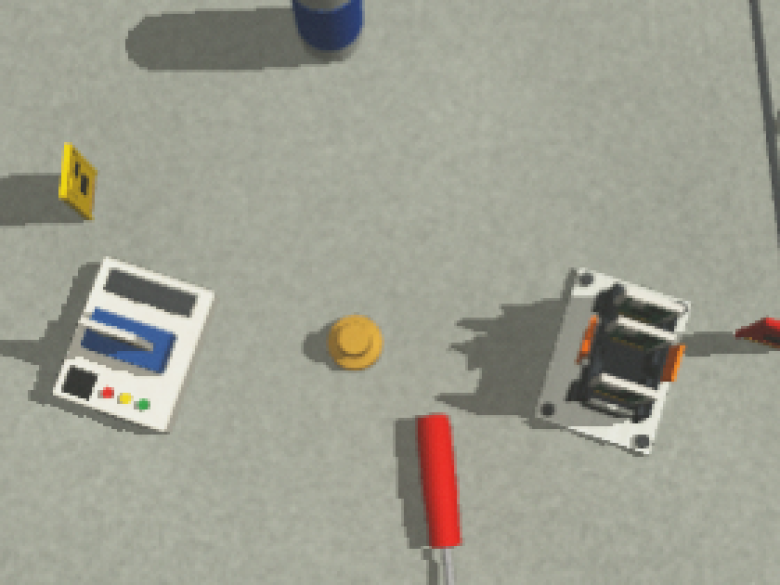

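The candidates for the board are:
- the white-framed board in the stand, top px ~(228,165)
- the yellow look-alike at (175,148)
- the boards in the cassette, ~(220–250,345)
- the red look-alike at (230,393), beside the cassette

I choose the white-framed one in the stand's blue socket.

Run:
```python
from h import *
np.set_printoptions(precision=1,suppress=True)
f=lambda x,y:(110+y*210/585-.5,120+x*280/780-.5)
def rect(ps,z):
  P=np.array([at_z("top",f(*p),z)[:2] for p in ps]);print(P, "c",P.mean(0));
  for i in range(4):
    d=P[(i+1)%4]-P[i];print("  len",np.linalg.norm(d),"ang",np.degrees(np.arctan2(d[1],d[0])))
rect([(107,257),(215,292),(167,432),(53,392)],28)
rect([(577,267),(690,300),(648,454),(537,418)],8)
for p in[(80,317),(152,347)]:print("board top",at_z("top",f(*p),106))
print("hub",at_z("top",f(355,343),32),"yellow",at_z("top",f(95,218),0),at_z("top",f(65,143),76),"red",at_z("top",f(755,320),76), "spray",at_z("top",f(330,45),0))
m=camera_model("wrist");s=get_state();print(np.array(m["cam_to_world"]),m["intrinsics"],s["tcp_pos"],s["orientation"])
```

```text
[[622.3 170.3]
 [592.   89.5]
 [490.5 125.9]
 [523.1 209.7]] c [557.  148.9]
  len 86.37056642911719 ang -110.52239096212378
  len 107.80356082845866 ang 160.22063822107194
  len 89.8966146930213 ang 68.7661183845776
  len 106.69928706479772 ang -21.661476566352682
[[ 601.9 -184.2]
 [ 572.3 -268.3]
 [ 459.  -226. ]
 [ 489.3 -145.6]] c [ 530.6 -206. ]
  len 89.12200000281744 ang -109.33897595573436
  len 121.0360893794747 ang 159.51326256956543
  len 85.92207749456026 ang 69.30131883143504
  len 118.97563824098913 ang -18.953877661441492
board top [565.9 169.  106. ]
board top [543.4 120.3 106. ]
hub [548.7 -13.3  32. ] yellow [659.5 186.9   0. ] [698.  189.6  76. ] red [ 546.4 -294.8   76. ] spray [793.7  -1.4   0. ]
[[   0.3    0.9    0.3  237.9]
 [  -1.     0.3    0.1 -529.7]
 [   0.    -0.3    1.   384.3]
 [   0.     0.     0.     1. ]] [[323.8   0.  257.6]
 [  0.  323.8 188.5]
 [  0.    0.    1. ]] [ 162.6 -551.6  205.5] [ 1.   0.1 -0.   0. ]
```

```bash
cat >> h.py <<'E'
from scipy.spatial.transform import Rotation as R
def go(p,yaw_y=None):
    """shift (m) and turn in tool axes to reach TCP p (mm), jaw axis at yaw_y deg, tool down"""
    s=get_state();Rt=R.from_quat(s["orientation"]);d=Rt.inv().apply(np.array(p)-s["tcp_pos"])/1000
    y0=Rt.as_matrix()[:,1]
    if yaw_y is None:w=np.zeros(3)
    else:
        a=np.radians(yaw_y);y=np.array([np.cos(a),np.sin(a),0])
        if y@y0<0:y=-y
        z=np.array([0,0,-1.]);M=np.stack([np.cross(y,z),y,z],1)
        w=(Rt.inv()*R.from_matrix(M)).as_rotvec()
    print("shift",np.round(d,4),"turn",np.round(w,4),"n62",round(np.linalg.norm(d)/.0625,1));return d,w
E
python3 - <<'E'
from h import *
s=get_state();print(R.from_quat(s["orientation"]).as_matrix().round(3))
go([510,-200,215],69.9)
E
```

```text
[[ 0.959  0.283  0.   ]
 [ 0.283 -0.959 -0.   ]
 [-0.     0.    -1.   ]]
shift [ 0.4326 -0.2389 -0.0095] turn [ 1.000e-04 -0.000e+00  6.376e-01] n62 7.9
```

Call:
move_arm --commands '[[[1,0.06,-0.03,0,0,0,0.12],[1,0.12,-0.06,0,0,0,0.24],[1,0.18,-0.09,0,0,0,0.36],[1,0.24,-0.13,0,0,0,0.48],[1,0.29,-0.17,0,0,0,0.6]]]'

```text
time_s: 1.72
tcp_pos: [379.4, -324.9, 205.6]
orientation: [0.987, -0.158, 0.0, 0.0]
wrist_force: [0.1, -1.2, -0.4]
finger_gap: 94.4
```

Run:
```python
from h import *
go([480,-188,215],69.9)
```

```text
shift [ 0.0528 -0.1615 -0.0094] turn [ 0.0004 -0.001   0.0335] n62 2.7
```

Call:
move_arm --commands '[[[1,0.02,-0.055,-0.003,0,0,0.034],[1,0.04,-0.11,-0.006,0,0,0.034],[1,0.053,-0.16,-0.009,0,0,0.034],[1,0.053,-0.16,-0.009,0,0,0.034]]]'

```text
time_s: 2.22
tcp_pos: [479.3, -187.5, 214.7]
orientation: [0.985, -0.17, 0.0, -0.0]
wrist_force: [0.2, -0.4, 0.6]
finger_gap: 94.1
```

Run:
```python
from h import *
np.set_printoptions(precision=1,suppress=True)
import pickle
s=get_state();m=camera_model("wrist");im=snapshot("wrist");save("w1",im);pickle.dump(m,open("w1.pkl","wb"))
print(s["tcp_pos"],np.array(m["cam_to_world"])[:3,3])
for n,z in(("slot_free",37),("cassette",33),("dock",0),("catch_left_pad",67),("catch_right_pad",67)):
  for r in spot_point(n,"wrist")[:2]:print(n,r["pixel"],round(r["conf"],2),at_z("wrist",r["pixel"],z,m))
c=im[60:384,100:450];save("w1c",cv2.resize(c,(648,600),interpolation=3))
```

```text
[ 479.3 -187.5  214.7] [ 553.1 -214.7  393.6]
slot_free [132.7, 259.6] 0.98 [ 518.1 -204.    37. ]
cassette [120.3, 255.7] 0.95 [ 531.7 -204.3   33. ]
catch_left_pad [125.1, 223.9] 0.61 [ 539.9 -174.    67. ]
catch_right_pad [126.4, 294.1] 0.76 [ 515.3 -239.2   67. ]
catch_right_pad [115.4, 260.7] 0.2 [ 536.5 -211.5   67. ]
```

View pics/w1.png

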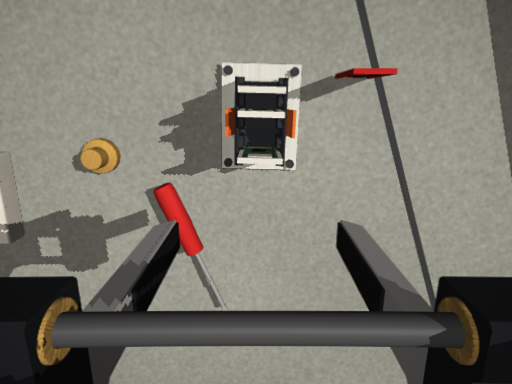

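The cassette sits at about (120,260) between the orange catches at (122,229) and (123,292). The red look-alike is to its right, at (72,367). The white board tops are at rows ~89, 114 and 152, and the gap is between the last two.

Run:
```python
import cv2
c=cv2.imread("pics/w1.png")[58:176,210:310];cv2.imwrite("pics/w1c.png",cv2.resize(c,(500,590),interpolation=cv2.INTER_CUBIC))
```

```text
(no output)
```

View pics/w1c.png

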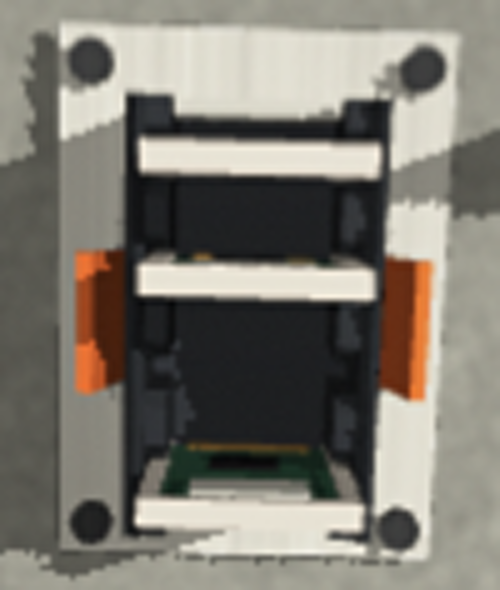

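Run:
```python
from h import *
import pickle
np.set_printoptions(precision=1,suppress=True)
m=pickle.load(open("w1.pkl","rb"))
f=lambda x,y:(58+(y+.5)/5-.5,210+(x+.5)/5-.5)
W=lambda x,y,z:at_z("wrist",f(x,y),z,m)[:2]
S={}
for n,q in dict(c=[(138,138),(383,141),(381,178),(139,172)],b=[(137,262),(377,266),(374,301),(135,296)],a=[(137,498),(367,500),(364,535),(135,530)]).items():
  P=np.array([W(*p,113) for p in q]);d=P[1]-P[0]+P[2]-P[3];S[n]=P.mean(0)
  print(n,P.mean(0),"width",np.linalg.norm(d)/2,"yaw",np.degrees(np.arctan2(d[1],d[0])),"thick",np.linalg.norm(P[0]-P[3]))
for a,b in("ca","cb","ba"):
  d=S[a]-S[b];print(np.linalg.norm(d),np.degrees(np.arctan2(d[1],d[0])))
D=np.array([W(*p,8) for p in[(60,23),(460,33),(430,560),(58,549)]]);print("dock",D,D.mean(0))
H=np.array([W(*p,8) for p in[(90,61),(423,69),(397,528),(91,522)]]);print("screws",H,H.mean(0),np.linalg.norm(H-np.roll(H,1,0),axis=1))
d=(H[0]-H[3]+H[1]-H[2]);print(np.degrees(np.arctan2(d[1],d[0])))
```

```text
c [ 558.5 -219.8] width 40.2417819139585 yaw -110.65709286759657 thick 5.338509919671371
b [ 540.  -212.4] width 40.42494607953681 yaw -110.68421368394385 thick 5.592830776696323
a [ 502.5 -198.2] width 40.32183578590957 yaw -110.50651068238271 thick 5.713345314739907
60.02279525149454 -21.025560053860133
19.921907319315473 -21.612504054466754
40.1024525164071 -20.733984621345442
dock [[ 602.2 -189.2]
 [ 570.4 -272.2]
 [ 458.7 -229.5]
 [ 491.6 -145.2]] [ 530.7 -209. ]
screws [[ 592.6 -192.6]
 [ 566.  -262.1]
 [ 468.9 -224.4]
 [ 495.1 -155.2]] [ 530.7 -208.6] [104.5  74.5 104.2  74. ]
-21.129213582906992
```

Run:
```python
from h import *
go([504,167,215],69.2)
```

```text
shift [-0.0974 -0.3462 -0.0008] turn [0.0004 0.0003 0.0137] n62 5.8
```

Call:
move_arm --commands '[[[1,-0.017,-0.058,0,0,0,0.014],[1,-0.034,-0.116,0,0,0,0.014],[1,-0.051,-0.174,0,0,0,0.014],[1,-0.068,-0.232,0,0,0,0.014],[1,-0.083,-0.29,0,0,0,0.014]]]'

```text
time_s: 3.15
tcp_pos: [498.5, 111.1, 214.7]
orientation: [0.984, -0.181, 0.0, 0.0]
wrist_force: [0.0, -0.3, 0.5]
finger_gap: 93.9
```

Call:
move_arm --commands '[[[1,-0.014,-0.056,0,0,0,0],[1,-0.014,-0.056,0,0,0,0],[1,-0.014,-0.056,0,0,0,0]]]'

```text
time_s: 3.52
tcp_pos: [505.0, 166.5, 214.2]
orientation: [0.984, -0.18, -0.0, 0.001]
wrist_force: [-0.6, -0.6, 0.0]
finger_gap: 93.8
```

Run:
```python
from h import *
np.set_printoptions(precision=1,suppress=True)
import pickle
s=get_state();m=camera_model("wrist");im=snapshot("wrist");save("w2",im);pickle.dump(m,open("w2.pkl","wb"))
print(s["tcp_pos"],np.array(m["cam_to_world"])[:3,3])
for n,z in(("board_new",30),("stand",0)):
  for r in spot_point(n,"wrist")[:2]:print(n,r["pixel"],round(r["conf"],2),at_z("wrist",r["pixel"],z,m))
r0=proj("wrist",[554,147,60],m)[0];print(r0)
r,c=int(r0[0])-60,int(r0[1])-60;print(r,c)
save("w2c",cv2.resize(im[max(r,0):r+120,c:c+120],None,fx=5,fy=5,interpolation=3))
```

```text
[505.  166.5 214.2] [578.5 138.2 393. ]
board_new [25.5, 181.1] 0.84 [670.7 185.7  30. ]
stand [119.1, 254.4] 0.89 [556.6 150.3   0. ]
[124.2 257.8]
64 197
```

View pics/w2c.png

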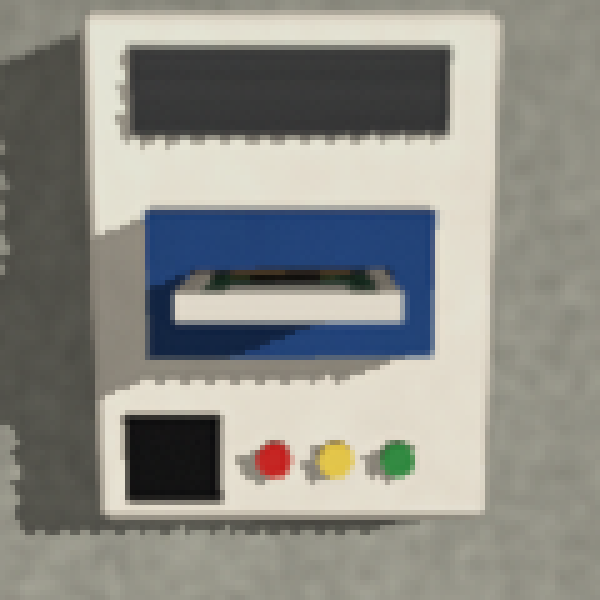

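The crop shows the white-framed board in the blue socket, its top edge running from (173,308) to (405,308). This is the right one.

Run:
```python
from h import *
import pickle
np.set_printoptions(precision=1,suppress=True)
m=pickle.load(open("w2.pkl","rb"))
f=lambda x,y:(64+(y+.5)/5-.5,197+(x+.5)/5-.5)
W=lambda x,y,z:at_z("wrist",f(x,y),z,m)[:2]
for n,q,z in(("board",[(173,291),(405,291),(404,325),(173,324)],106),("socket",[(147,209),(435,209),(433,357),(147,357)],50),("stand",[(87,15),(500,15),(485,514),(104,514)],28)):
  P=np.array([W(*p,z) for p in q]);d=P[1]-P[0]+P[2]-P[3];e=P[0]-P[3]+P[1]-P[2]
  print(n,P.mean(0),"w",np.linalg.norm(d)/2,np.linalg.norm(e)/2,"yaw",np.degrees(np.arctan2(d[1],d[0])),np.degrees(np.arctan2(e[1],e[0])))
go([553.5,147.5,180],69.2)
```

```text
board [557.7 148.9] w 40.3444004016892 5.735555032731289 yaw -110.90585062911268 -21.8020812171857
socket [558.  148.9] w 59.52211563382721 30.019339566076624 yaw -110.78338307973067 -21.32759241947999
stand [558.2 148.2] w 87.26520311458924 107.09466537476936 yaw -110.7845073921602 -20.77954838817869
shift [0.1 0.  0. ] turn [ 0. -0. -0.] n62 1.0
```

```bash
sed -i 's/np.round(d,4),"turn",np.round(w,4)/["%.4f"%v for v in d],"turn",["%.4f"%v for v in w]/' h.py
python3 - <<'E'
from h import *
go([557.7,148.8,78],69.15)
E
```

```text
shift ['0.0552', '-0.0028', '0.1365'] turn ['0.0007', '-0.0001', '-0.0000'] n62 2.4
```

Call:
move_arm --commands '[[[0.9,0.0552,-0.0028,0.0,0,0,0],[0.8,0.0552,-0.0028,0.04,0,0,0],[0.75,0.0552,-0.0028,0.09,0,0,0],[0.7,0.0552,-0.0028,0.13,0,0,0],[0.65,0.0552,-0.0028,0.1365,0,0,0]]]'

```text
time_s: 4.3
tcp_pos: [555.5, 149.1, 75.5]
orientation: [0.984, -0.181, -0.003, 0.001]
wrist_force: [-0.1, 0.5, 0.5]
finger_gap: 61.6
```

Run:
```python
from h import *
print(get_state()["tcp_pos"],get_state()["finger_gap"]);go([557.7,148.8,78],69.15)
```

```text
[555.51843949 149.0863126   75.45822228] 61.619674834267
shift ['0.0021', '-0.0005', '-0.0026'] turn ['0.0032', '0.0052', '0.0005'] n62 0.1
```

Call:
move_arm --commands '[[[0.6,0,0,0,0,0,0],[0.55,0,0,0,0,0,0]]]'

```text
time_s: 4.55
tcp_pos: [559.3, 150.8, 80.0]
orientation: [0.984, -0.18, 0.002, -0.001]
wrist_force: [0.4, -0.0, 0.0]
finger_gap: 52.5
```

Run:
```python
from h import *
go([557.7,148.8,78],69.15)
```

```text
shift ['-0.0008', '0.0025', '0.0020'] turn ['-0.0018', '-0.0035', '0.0022'] n62 0.1
```

Call:
move_arm --commands '[[[0.55,0,0,0,0,0,0],[0.55,0,0,0,0,0,0],[0.55,0,0,0,0,0,0]]]'

```text
time_s: 4.92
tcp_pos: [557.8, 151.1, 78.3]
orientation: [0.984, -0.18, 0.0, -0.0]
wrist_force: [0.4, -0.2, -0.2]
finger_gap: 51.6
```

Run:
```python
from h import *
go([557.7,148.8,78],69.15)
```

```text
shift ['0.0007', '0.0022', '0.0003'] turn ['-0.0002', '-0.0006', '0.0029'] n62 0.0
```

Call:
move_arm --commands '[[[0.5,0.0007,0.0022,0,0,0,0.003],[0.4,0.0007,0.0022,0,0,0,0.003],[0.3,0.0007,0.0022,0,0,0,0.003],[0.2,0.0007,0.0022,0,0,0,0.003],[0.2,0.0007,0.0022,0,0,0,0.003]]]'

```text
time_s: 5.55
tcp_pos: [557.5, 148.6, 77.9]
orientation: [0.983, -0.181, -0.0, 0.0]
wrist_force: [0.1, 0.6, -0.6]
finger_gap: 39.5
```

Run:
```python
from h import *
s=get_state();print(s["wrist_force"],s["ft_torque"],s["finger_gap"]);go([557.7,148.8,78],69.15)
```

```text
[ 0.08765902  0.5942787  -0.64815111] [ 0.01059374  0.01288259 -0.02229016] 39.47276479190831
shift ['0.0001', '-0.0002', '-0.0001'] turn ['0.0002', '0.0000', '-0.0003'] n62 0.0
```

Call:
move_arm --commands '[[[0.2,0,0,-0.012,0,0,0],[0.2,0,0,-0.03,0,0,0],[0.2,0,0,-0.06,0,0,0],[0.2,0,0,-0.09,0,0,0],[0.2,0,0,-0.115,0,0,0]]]'

```text
time_s: 6.18
tcp_pos: [557.8, 148.8, 195.1]
orientation: [0.983, -0.181, 0.001, -0.0]
wrist_force: [0.5, 0.2, 0.3]
finger_gap: 39.8
```

Run:
```python
from h import *
s=get_state();print(s["wrist_force"],s["finger_gap"]);go([521,-205.6,193],69.1)
```

```text
[0.47198982 0.23530041 0.32602767] 39.784842273610636
shift ['0.0918', '0.3443', '0.0019'] turn ['-0.0009', '-0.0015', '0.0006'] n62 5.7
```

Call:
move_arm --commands '[[[0.2,0.012,0.045,0,0,0,0],[0.2,0.027,0.1,0,0,0,0],[0.2,0.042,0.155,0,0,0,0],[0.2,0.057,0.21,0,0,0,0],[0.2,0.07,0.26,0,0,0,0]]]'

```text
time_s: 6.8
tcp_pos: [530.1, -121.1, 194.0]
orientation: [0.983, -0.181, 0.001, 0.0]
wrist_force: [0.8, -0.0, -0.1]
finger_gap: 39.9
```

Call:
move_arm --commands '[[[0.2,0.01,0.04,0.001,0,0,0],[0.2,0.018,0.068,0.002,0,0,0],[0.2,0.022,0.084,0.002,0,0,0],[0.2,0.022,0.084,0.002,0,0,0],[0.2,0.022,0.084,0.002,0,0,0]]]'

```text
time_s: 7.42
tcp_pos: [521.1, -204.4, 191.2]
orientation: [0.984, -0.181, -0.0, -0.0]
wrist_force: [-0.8, -0.4, -0.6]
finger_gap: 39.4
```

Run:
```python
from h import *
import pickle
m=camera_model("wrist");im=snapshot("wrist");save("w3",im);pickle.dump(m,open("w3.pkl","wb"))
s=get_state();print(s["wrist_force"],s["finger_gap"]);go([521,-205.6,193],69.1)
save("w3c",cv2.resize(im[100:384,130:390],(550,600),interpolation=3))
```

```text
[-0.3099784  -0.30159519 -0.35263863] 39.6904434367074
shift ['0.0004', '0.0013', '-0.0019'] turn ['-0.0006', '0.0001', '0.0017'] n62 0.0
```

View pics/w3c.png

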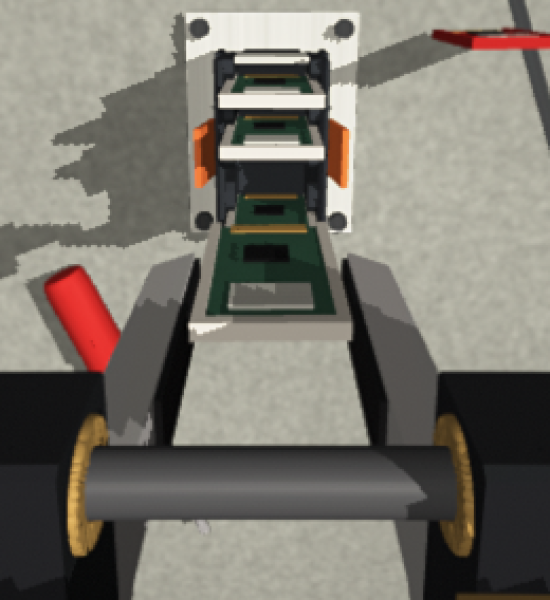

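The board hangs straight in the fingers, just behind the empty bay (crop ~(270,270)). Board a is behind it, and boards b and c are ahead.

Run:
```python
from h import *
import pickle
np.set_printoptions(precision=1,suppress=True)
m=pickle.load(open("w3.pkl","rb"));s=get_state();z=s["tcp_pos"][2]
f=lambda x,y:(100+(y+.5)*284/600-.5,130+(x+.5)*260/550-.5)
for q,h in(([(189,322),(353,320),(352,339),(189,341)],z+28),([(217,96),(329,94),(327,108),(217,110)],113),([(217,148),(329,146),(325,159),(217,161)],113)):
  P=np.array([at_z("wrist",f(*p),h,m)[:2] for p in q]);print(P.mean(0),np.linalg.norm(P[1]-P[0]),np.linalg.norm(P[0]-P[3]),P)
print(s["tcp_pos"])
# expected pixel of board_new bottom front corners
u=np.array([np.cos(np.radians(69.1)),np.sin(np.radians(69.1)),0]);x=np.array([u[1],-u[0],0])
for k in(1,-1):
  p=proj("wrist",s["tcp_pos"]+x*2.5+k*20*u+[0,0,-48],m)[0];print("bottom corner crop",(p[1]-130)*550/260,(p[0]-100)*600/284)
np.set_printoptions(precision=4);
go([521,-205.6,135],69.1)
```

```text
[ 521.2 -205.1] 39.607392225824704 5.082304122550799 [[ 530.3 -187.5]
 [ 516.7 -224.7]
 [ 512.  -222.8]
 [ 525.6 -185.5]]
[ 558.1 -219.8] 42.00988933284768 5.291574364172665 [[ 567.6 -201.1]
 [ 553.4 -240.6]
 [ 548.7 -238.2]
 [ 562.7 -199.1]]
[ 539.6 -212.5] 42.91136735893384 5.126785560728784 [[ 549.1 -193.6]
 [ 534.6 -234. ]
 [ 530.3 -230.8]
 [ 544.4 -191.7]]
[ 521.1 -204.3  191.1]
bottom corner crop 210.96569252869526 221.63524116058053
bottom corner crop 325.661609331445 221.73517311470098
shift ['0.0004', '0.0013', '0.0561'] turn ['-0.0006', '0.0001', '0.0017'] n62 0.9
```

Call:
move_arm --commands '[[[0.2,0,0.001,0.01,0,0,0.001],[0.2,0,0.001,0.03,0,0,0.001],[0.2,0,0.001,0.05,0,0,0.001],[0.2,0,0.001,0.056,0,0,0.001],[0.2,0,0.001,0.056,0,0,0.001]]]'

```text
time_s: 8.1
tcp_pos: [520.5, -206.1, 134.6]
orientation: [0.983, -0.181, -0.0, -0.0]
wrist_force: [0.5, 0.1, -0.3]
finger_gap: 39.6
```

Call:
move_arm --commands '[[[0.2,0,0,0,0,0,0],[0.2,0,0,0,0,0,0],[0.2,0,0,0,0,0,0]]]'

```text
time_s: 8.48
tcp_pos: [520.9, -206.7, 135.4]
orientation: [0.983, -0.182, 0.0, 0.0]
wrist_force: [-0.2, 0.3, -1.1]
finger_gap: 39.9
```

Run:
```python
from h import *
s=get_state();print(s["tcp_pos"],s["wrist_force"],s["finger_gap"]);go([521,-205.2,85],69.1)
```

```text
[ 520.86440342 -206.65485695  135.43865793] [-0.2146197   0.29804241 -1.10826607] 39.852616247607365
shift ['-0.0004', '-0.0014', '0.0504'] turn ['0.0002', '-0.0009', '-0.0005'] n62 0.8
```

Call:
move_arm --commands '[[[0.2,0,-0.0012,0,0,0,0],[0.2,0,-0.0012,0.005,0,0,0],[0.2,0,-0.0012,0.01,0,0,0],[0.2,0,-0.0012,0.014,0,0,0],[0.2,0,-0.0012,0.018,0,0,0]]]'

```text
time_s: 9.1
tcp_pos: [521.0, -205.3, 116.5]
orientation: [0.983, -0.182, -0.0, -0.0]
wrist_force: [0.0, 0.2, -0.2]
finger_gap: 39.7
```

Run:
```python
from h import *
s=get_state();print(s["tcp_pos"],s["wrist_force"],s["ft_torque"],s["finger_gap"]);go([521,-205.2,85],69.1)
```

```text
[ 520.96453415 -205.32511643  116.50520752] [ 0.04414561  0.24501954 -0.153119  ] [ 0.01333875 -0.05100599  0.01009157] 39.72699568174567
shift ['-0.0000', '-0.0001', '0.0315'] turn ['0.0000', '0.0003', '-0.0004'] n62 0.5
```

Board is 8 mm into the grooves with no contact force. I'll continue down.

Call:
move_arm --commands '[[[0.2,0,0,0.006,0,0,0],[0.2,0,0,0.012,0,0,0],[0.2,0,0,0.018,0,0,0],[0.2,0,0,0.023,0,0,0],[0.2,0,0,0.026,0,0,0]]]'

```text
time_s: 9.72
tcp_pos: [521.0, -205.3, 90.5]
orientation: [0.983, -0.182, -0.0, -0.0]
wrist_force: [0.3, -0.1, -0.1]
finger_gap: 39.7
```

Call:
move_arm --commands '[[[0.2,0,0,0.002,0,0,0],[0.2,0,0,0.004,0,0,0],[0.2,0,0,0.0055,0,0,0],[0.2,0,0,0.0065,0,0,0],[0.2,0,0,0.0065,0,0,0]]]'

```text
time_s: 10.35
tcp_pos: [521.2, -205.4, 84.8]
orientation: [0.983, -0.182, 0.0, 0.0]
wrist_force: [-0.5, 1.1, 1.1]
finger_gap: 39.7
```

Run:
```python
from h import *
s=get_state();print(s["tcp_pos"],s["wrist_force"],s["ft_torque"],s["finger_gap"]);go([521,-205.2,85],69.1)
```

```text
[ 521.16706405 -205.39719157   84.79591542] [-0.54756092  1.11079628  1.14925435] [ 0.08233134  0.08379169 -0.01358339] 39.706456225532754
shift ['-0.0002', '-0.0001', '-0.0002'] turn ['0.0001', '-0.0004', '-0.0004'] n62 0.0
```

Call:
move_arm --commands '[[[0.2,0,0,0.001,0,0,0],[0.2,0,0,0.0018,0,0,0],[0.2,0,0,0.0018,0,0,0]]]'

```text
time_s: 10.72
tcp_pos: [521.6, -205.5, 84.6]
orientation: [0.983, -0.182, 0.001, 0.0]
wrist_force: [-2.0, 1.1, 11.3]
finger_gap: 39.7
```

Run:
```python
from h import *
s=get_state();print(s["tcp_pos"],s["wrist_force"],s["ft_torque"])
```

```text
[ 521.59029973 -205.51589936   84.63079739] [-2.00277745  1.05082564 11.30375546] [0.31519714 0.55406956 0.00218312]
```

Call:
move_arm --commands '[[[0.4,0,0,-0.001,0,0,0],[0.6,0,0,-0.002,0,0,0],[0.88,0,0,-0.002,0,0,0],[0.88,0,0,-0.006,0,0,0],[0.88,0,0,-0.015,0,0,0]]]'

```text
time_s: 11.35
tcp_pos: [520.7, -205.2, 97.5]
orientation: [0.983, -0.182, -0.001, -0.0]
wrist_force: [-0.2, 0.4, -0.4]
finger_gap: 76.5
```

Run:
```python
from h import *
s=get_state();print(s["tcp_pos"],s["wrist_force"],s["finger_gap"]);go([530.5,-209.0,98],69.1)
```

```text
[ 520.73870498 -205.20678382   97.52551085] [-0.19762558  0.38459819 -0.43086887] 76.48711545884872
shift ['0.0105', '0.0001', '-0.0005'] turn ['-0.0001', '0.0012', '-0.0005'] n62 0.2
```

Call:
move_arm --commands '[[[0.88,0.005,0,0,0,0,0],[0.88,0.01,0,0,0,0,0],[0.88,0.01,0,0,0,0,0],[0.88,0.01,0,0,0,0,0]]]'

```text
time_s: 11.85
tcp_pos: [530.2, -208.9, 97.4]
orientation: [0.983, -0.182, -0.0, -0.0]
wrist_force: [-0.1, 0.3, 0.5]
finger_gap: 83.1
```

Run:
```python
from h import *
s=get_state();print(s["tcp_pos"],s["finger_gap"]);m=camera_model("wrist");im=snapshot("wrist");save("w4",im);go([530.5,-209.0,55],69.1)
u=np.array([np.cos(np.radians(69.1)),np.sin(np.radians(69.1)),0]);x=np.array([u[1],-u[0],0]);c=np.array([530.5,-209,113])
for xx in(-30,-10,10,30):print(xx,[proj("wrist",c+x*(xx+2.5)+k*20*u,m)[0].round(0).tolist() for k in(1,-1)])
save("w4c",cv2.resize(im[120:384,130:390],(590,600),interpolation=3))
```

```text
[ 530.24879658 -208.85561281   97.38001774] 83.05306126549957
shift ['0.0004', '0.0000', '0.0424'] turn ['0.0000', '0.0007', '-0.0004'] n62 0.7
-30 [[290.0, 222.0], [290.0, 292.0]]
-10 [[258.0, 221.0], [258.0, 293.0]]
10 [[224.0, 220.0], [224.0, 294.0]]
30 [[189.0, 218.0], [189.0, 295.0]]
```

View pics/w4c.png

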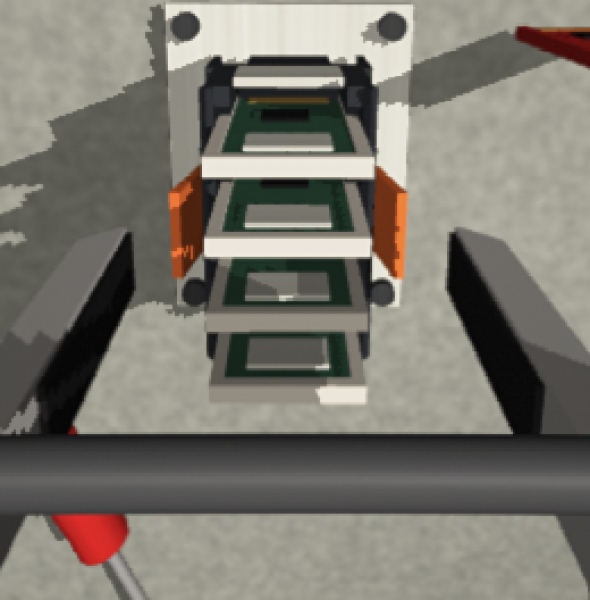

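All four boards are evenly spaced. Their front top edges at rows 189, 225, 257.5 and 290 match the fully-home prediction (189, 224, 258, 290). Next I descend on the catches.

Call:
move_arm --commands '[[[0.88,0.0003,0,0.012,0,0,0],[0.88,0.0003,0,0.024,0,0,0],[0.88,0.0003,0,0.035,0,0,0],[0.88,0.0003,0,0.041,0,0,0],[0.88,0.0003,0,0.041,0,0,0]]]'

```text
time_s: 12.52
tcp_pos: [530.3, -208.8, 55.9]
orientation: [0.983, -0.182, -0.001, -0.0]
wrist_force: [-0.3, -1.2, 0.3]
finger_gap: 82.4
```

Call:
move_arm --commands '[[[0.8,0,0,0,0,0,0],[0.75,0,0,0,0,0,0],[0.72,0,0,0,0,0,0]]]'

```text
time_s: 12.9
tcp_pos: [531.0, -209.1, 57.0]
orientation: [0.983, -0.182, 0.0, 0.0]
wrist_force: [0.6, 0.3, 1.2]
finger_gap: 67.9
```

Run:
```python
from h import *
s=get_state();print(s["tcp_pos"],s["wrist_force"],s["finger_gap"]);go([530.5,-209.0,56],69.1)
```

```text
[ 530.98315045 -209.07732768   57.03642231] [0.57678846 0.28768335 1.15998275] 67.91911733577659
shift ['-0.0005', '0.0001', '0.0010'] turn ['-0.0000', '-0.0009', '-0.0005'] n62 0.0
```

Call:
move_arm --commands '[[[0.66,0,0,0,0,0,0],[0.6,0,0,0,0,0,0],[0.5,0,0,0,0,0,0],[0.4,0,0,0,0,0,0],[0.3,0,0,0,0,0,0]]]'

```text
time_s: 13.52
tcp_pos: [531.2, -208.6, 58.3]
orientation: [0.983, -0.182, 0.001, -0.0]
wrist_force: [-2.0, 2.6, 8.4]
finger_gap: 55.7
```

Call:
move_arm --commands '[[[0.3,0,0,0,0,0,0],[0.3,0,0,0,0,0,0]]]'

```text
time_s: 13.78
tcp_pos: [531.2, -208.6, 58.3]
orientation: [0.983, -0.182, 0.001, -0.0]
wrist_force: [-1.5, 2.8, 7.5]
finger_gap: 55.1
```

Run:
```python
from h import *
s=get_state();print(s["tcp_pos"],s["wrist_force"],s["ft_torque"],s["finger_gap"]);go([530.5,-209.0,56],69.1)
```

```text
[ 531.23441708 -208.61659365   58.32881481] [-1.46271119  2.83173821  7.5192627 ] [ 0.42827237  0.25377558 -0.05129213] 55.12892776248227
shift ['-0.0006', '0.0006', '0.0023'] turn ['-0.0007', '-0.0015', '-0.0006'] n62 0.0
```

The gap of 55 mm means both catches are fully pinched. I'll lift gently.

Call:
move_arm --commands '[[[0.3,0,0,-0.003,0,0,0],[0.3,0,0,-0.006,0,0,0],[0.3,0,0,-0.01,0,0,0],[0.3,0,0,-0.014,0,0,0]]]'

```text
time_s: 14.28
tcp_pos: [530.5, -209.0, 70.6]
orientation: [0.983, -0.182, -0.0, -0.0]
wrist_force: [-0.2, -0.6, -4.0]
finger_gap: 55.6
```

Run:
```python
from h import *
s=get_state();print(s["tcp_pos"],s["wrist_force"],s["ft_torque"],s["finger_gap"])
```

```text
[ 530.49401991 -209.04390331   70.57468188] [-0.15711417 -0.58805792 -4.01693884] [ 0.05741021 -0.01001153 -0.01200734] 55.61234031669302
```

The force is −4.0 N, which matches the weight of the cassette plus four boards, so it has come free.

Call:
move_arm --commands '[[[0.3,0,0,-0.01,0,0,0],[0.3,0,0,-0.022,0,0,0],[0.3,0,0,-0.034,0,0,0],[0.3,0,0,-0.046,0,0,0],[0.3,0,0,-0.056,0,0,0]]]'

```text
time_s: 14.9
tcp_pos: [530.9, -209.2, 127.8]
orientation: [0.983, -0.182, 0.0, 0.0]
wrist_force: [0.7, 0.7, -4.1]
finger_gap: 55.6
```

Call:
move_arm --commands '[[[0.3,0,0,-0.006,0,0,0],[0.3,0,0,-0.01,0,0,0],[0.3,0,0,-0.012,0,0,0],[0.3,0,0,-0.012,0,0,0],[0.3,0,0,-0.012,0,0,0]]]'

```text
time_s: 15.52
tcp_pos: [530.5, -209.0, 138.3]
orientation: [0.983, -0.182, -0.0, -0.0]
wrist_force: [-0.8, 0.5, -4.1]
finger_gap: 55.3
```

Run:
```python
from h import *
s=get_state();print(s["tcp_pos"],s["orientation"],s["wrist_force"],s["ft_torque"],s["finger_gap"],abs(s["qd"]).max())
im=snapshot("wrist");sc=snapshot("scene")
a=cv2.resize(im[100:384,110:410],None,fx=1.3,fy=1.3);b=cv2.resize(sc[90:235,140:300],(407,369),interpolation=3)
save("fin",np.concatenate([a[:369,:390],b],1))
```

```text
[ 530.50181259 -208.95474054  138.33967757] [ 9.83371912e-01 -1.81602822e-01 -3.08663765e-04 -5.60566669e-05] [-0.82545839  0.48938448 -4.12615405] [ 0.06782671 -0.01694409  0.01770036] 55.28980078385925 0.0004897664786835965
```

View pics/fin.png

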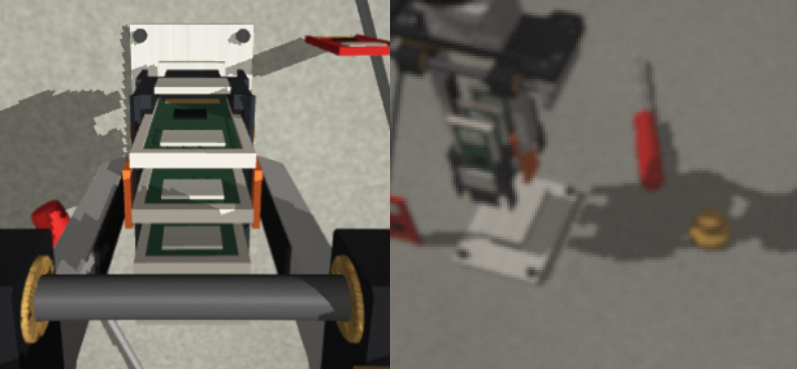

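The cassette is clear of the dock with the catches upright and pinched. The boards are in line, and nothing else has moved.

```bash
python3 -c "
from h import *
sign_off();s=get_state();print(s['tcp_pos'],s['finger_gap'],s['wrist_force'])"
```

```text
the job is handed in; nothing more can be done
the job is handed in; nothing more can be done
```

I slid the tested board fully home into the cassette's empty slot. Then I pinched both catches, lifted the cassette with all four boards straight up about 80 mm, and handed the job in at about 15.6 s.

- **Board seating:** it bottomed out under an 11 N push, and in the wrist picture all four board tops were within a pixel of where fully seated boards should be.
- **Catches:** the finger gap was 55.3 mm, against 56 mm given for fully pinched catches.
- **Lift and hold:** the gripper rose from 58.3 to 138.3 mm. The measured weight was 4.1 N, which fits the cassette plus four boards. The tool was level and the joints were nearly still (at most 0.0005 rad/s).
- **Other things:** the last pictures showed the dock, hub, screwdriver and red look-alike in place. The spray can, the yellow look-alike and the test stand were outside those crops, so I did not look at them again.

No check failed or disagreed. In the last wrist picture the gripper's cross bar hid part of board a. The reading I asked for after hand-in was refused, so the last state I have is from just before it.

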